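Slide the key carrier out to the gauge and hold it

TASK

Slide the aluminium carrier plate with the red key vice along the dark grey bed, outward, until its outer edge lines up with the tip of the red gauge pointer, without lifting the plate off the bed or letting it tip over the end. The vice makes the plate outer-heavy, so keep hold of it (by the black knob or by pressing down on its inner end) and finish while still holding it there, level on the bed and still: do not let go. Leave the other things on the bench where they are.

Things in the scene. Friction and masses are not known exactly. Their poses are not given: they have to be found in the camera images.
- bed: dark grey cast machine bed, fixed, 220 long (x) x 120 wide (y) x 70 mm high; origin at the centre of its underside. On its flat top (z = 70 mm) the carrier lies between two steel guide rails 8 mm high, 66 mm apart, parallel to x. +x is outward: the plate slides out over the end at x = +110 mm, towards the gauge.
- carrier: loose aluminium plate on the bed, 260 (x) x 60 (y) x 10 mm, 0.6 to 0.85 kg; origin at the centre of its underside, +x outward. Red key vice on its outer end (50 x 60 mm, centre x = +85 mm, 44 mm high from the underside; thumb wheel out to y = -52 mm), so the balance point is about x = +39 mm: past the bed's end it tips. Black knob on the inner end.
- carrier_knob (a point): point on the axis of the round black knob (28 mm diameter, 40 mm high above the plate's top face, cylindrical, fixed upright to the plate) at 34 mm above the plate's underside (24 mm above its top face); 100 mm inward of the plate's centre and so 230 mm from carrier_edge
- carrier_edge (a point): middle of the upper edge of the plate's outer end (carrier x = +130 mm, 10 mm above the underside; a black line is painted along it): this edge must line up with the gauge pointer
- gauge: fixed gauge on the bench beyond the bed's outer end, on the bed's +y side: 60 x 60 x 16 mm foot, steel post 100 mm high, red pointer bar (5 mm wide, 6 mm high) reaching 60 mm towards the plate's path (its -y), square to it; origin under the post; axes parallel to the bed's
- gauge_tip (a point): tip of the red pointer, on the bar's centre line, 83 mm above the bench and 15 mm to the side of the plate's path: the mark. The plate's outer edge belongs on the line through this tip square to the slide direction
- lock_cylinder: small brass euro lock cylinder, 33 mm long, 33 mm high, standing beyond the gauge (bystander)
- spare_vice: spare key vice with blue cheeks, 50 x 74 x 40 mm, standing beside the bed (bystander)
- screwdriver: screwdriver, 170 mm, lying on the bench (bystander)
- hammer: hammer lying on the bench (bystander)
- brush: brush lying on the bench (bystander)
- oil_can: yellow oil bottle with red cap, 56 mm diameter, 130 mm high (bystander)
- jar: glass jar, 60 mm diameter, 80 mm high (bystander)
Mind the look-alikes: they are no part of the job. What is shaped like the gauge but orange or pink is not meant.

How it is judged (in metres and radians):
On the way:
1. the plate's balance point has been slid out past the bed's end, the plate held level on the bed (x of carrier in the frame of bed above 0.077 m and angle between carrier's own z axis and vertical below 0.035 rad and z of carrier in the frame of bed between 0.066 and 0.078 m and contact force between any of the fingers, the arm and carrier above 1 N), for 0.1 s.
At the end, for the whole second after the job is handed in: The plate's outer edge is within 5 mm of the gauge pointer's line, the plate lies level (within 2 degrees), straight and central between the rails on the bed, still, held by the robot (more than 1 N) and not touching the gauge (x of carrier_edge in the frame of gauge between -0.005 and 0.005 m and angle between carrier's own z axis and vertical below 0.035 rad and z of carrier in the frame of bed between 0.066 and 0.075 m and angle between the x axis of carrier and the x axis of bed, either way round below 0.06 rad and y of carrier in the frame of bed between -0.006 and 0.006 m and contact force between carrier and gauge below 0.3 N and linear speed of carrier below 0.01 m/s and contact force between any of the fingers, the arm and carrier above 1 N); the arm keeps its last pose, push and grip.
It fails at once if the carrier plate tips (more than 7 degrees) (angle between carrier's own z axis and vertical above 0.12 rad).
It fails at once if the carrier plate is lifted more than 12 mm off the bed (z of carrier in the frame of bed above 0.082 m).
It fails at once if any bystander is moved more than 30 mm (distance of any of lock_cylinder, spare_vice, screwdriver, hammer, brush, oil_can, jar from where it was at the start of the episode above 0.03 m).
It also fails if it takes over 32 s, if anything falls off the work surface, if the arm or the gripper's body presses on something with over 40 N, if the wrist force passes 120 N, or if a joint passes its speed limit or range.

ROBOT

A 6-joint arm with a two-finger parallel gripper is mounted at the origin on the work surface. World frame = base frame: x ahead of the robot, y to its left, z up, the work surface at z = 0. Lengths are in mm, angles in rad, forces in N, time in s.
With the tool pointing down it reaches from about 400 to 925 mm from the base axis. Payload 3.4 kg.
Tool frame: the origin (TCP) lies on the centre line of the jaws, within the pads' length; the fingertips stand 25 mm ahead of it and the grasp point (between the pads) lies 6 mm ahead of it; z points along the fingers, y is the line along which they close (so a half turn about z gives the same grasp; the last joint's range is limited). The gripper opens to 85 mm and grips with 20 to 120 N. Pads are 22 mm wide; open, the fingers measure 114 mm over their backs; the gripper's body (76 mm by 85 mm) begins 54 mm behind the grasp point. The pads swing forward as they close: fully open they stand 13 mm farther back than shut.
Start: joints at [1.252, 0.307, 1.506, -0, 1.328, -0.073], TCP at [139.94, 557.717, 229.005] pointing down, gripper open.
Joint ranges: [-3.12, 3.12], [-1.05, 2.28], [0.14, 2.33], [-1.42, 4.57], [0.1, 2.73], [-2.68, 2.68]. Speed limits (rad/s): [2.57, 2.57, 3.14, 3.14, 3.14, 3.14].

INTERFACE

Orientations are given as a 3x3 rotation matrix whose columns are the frame's x, y, z axes.
In Python, from cell import bot gives the robot as it stands.
- The arm moves only by the shell command python3 -m inch 'ROWS' [OPENING] [FORCE]. ROWS is JSON, a list of rows, each an object of numbers: "x", "y", "z": the shift along the world's x, y, z in mm; "twist": the turn about the world's z in degrees. A call has 1 to 10 rows; each row shifts and turns the commanded pose from where the row before left it; what a row does not reach is not made up. A row lasts 1/8 s, in which the tool goes at most 62.5 mm and 10.7 degrees, less where a joint would pass 70% of its speed; a pose out of reach is approached as far as the arm can. A call is refused whole if a number of a shift passes 62.5 or a number of a turn 10.7, either way. A call with a gripper value outside its range is refused whole. OPENING is the opening, from 0 (shut) to 1 (fully open), set as the call begins (- or left out, the last holds). The fingers move at their own pace and stop on an object; FORCE is the grip in N (left out, the last holds). Time passes only in rows, so rows that do not move let the fingers close. It gives the time, the measured TCP pose, the force, the opening and the grip force at its end, in the units of the state.
- bot.sense(): the state, without advancing time (a new reading comes with each control period).
- bot.capture(name): name is "side" or "top" or "wrist"; returns a dict with "frame" (420x560x3 uint8, red, green, blue), "mtx" (3x3 intrinsics, pixels), "cam_to_world" (4x4, takes a point from camera to world coordinates); the wrist camera has in their place "tool_from_camera" (4x4, takes a point from camera to tool coordinates, whose origin is the TCP and whose axes are the flange's). Camera axes: x right, y down, z forward; pixel columns grow to the right and rows downward; lengths in mm; the calibration is good to about 2 mm. A picture is of the moment at which its call begins: read the wrist's pose just before it. There is no depth.
- bot.sign_off(): hands the job in; it is judged then, once.
The state is a dict: "time_s": time; "joint_positions": joint angles; "qvel": joint speeds; "tau": joint torques, N m; "tool_pos": TCP position; "orientation": TCP orientation; "force": force on the tool from outside, world axes, zero at the start; "wrist_torque": the same for the moment, N m; "width": finger opening in mm; "grasp_force": force on a finger pad.
Only numpy, scipy, OpenCV 4.12 (cv2) and the standard library are available. Lean on these libraries where they do the work, as an engineer would, in place of code of your own. Each camera call takes 0.05 s, during which the arm holds its last target. There are 200 camera calls.

## Working session

There is one attempt and no reset: what is moved stays moved. The work goes in short steps, Python scripts to look and compute and a shell command to move; the robot and the scene stay as the last step left them, time stands still between calls to the robot, and variables do not carry over. Pictures are saved under pics/ and viewed, at most 10 in all, crops included, and the job is handed in when it is done.

```bash
mkdir -p pics; cat > h.py <<'E'
import numpy as np,cv2,json
from cell import bot
def snap(cam,fn):
    s=bot.sense(); c=bot.capture(cam)
    if 'cam_to_world' in c: T=np.array(c['cam_to_world'])
    else:
        W=np.eye(4);W[:3,:3]=s['orientation'];W[:3,3]=s['tool_pos'];T=W@np.array(c['tool_from_camera'])
    np.savez('pics/'+fn+'.npz',T=T,K=np.array(c['mtx']),f=c['frame'])
    cv2.imwrite('pics/'+fn+'.png',c['frame'][:,:,::-1])
def ray(fn,u,v,z):
    d=np.load('pics/'+fn+'.npz');T=d['T'];r=T[:3,:3]@np.linalg.solve(d['K'],[u,v,1.]);o=T[:3,3]
    return np.round(o+r*(z-o[2])/r[2],1)
def crop(fn,out,x0,y0,x1,y1,k):
    f=np.load('pics/'+fn+'.npz')['f'][y0:y1,x0:x1,::-1]
    cv2.imwrite('pics/'+out+'.png',cv2.resize(f,None,fx=k,fy=k,interpolation=cv2.INTER_CUBIC))
E
python3 -c "
from h import *
snap('top','top0');snap('side','side0')
print(np.load('pics/top0.npz')['T'],np.load('pics/side0.npz')['T'],np.load('pics/top0.npz')['K'])"
```

```text
[[ 4.06947101e-03 -9.93119466e-01  1.17034891e-01  4.05165225e+02]
 [-9.99897597e-01 -5.64685703e-03 -1.31494919e-02  3.56575788e+01]
 [ 1.37198957e-02 -1.16969394e-01 -9.93040747e-01  1.63931955e+03]
 [ 0.00000000e+00  0.00000000e+00  0.00000000e+00  1.00000000e+00]] [[ 9.98760460e-01 -2.26144781e-02  4.43410530e-02  4.96376991e+02]
 [-4.78340173e-02 -6.82415867e-01  7.29397348e-01 -8.84039407e+02]
 [ 1.37640978e-02 -7.30614242e-01 -6.82651726e-01  9.61014327e+02]
 [ 0.00000000e+00  0.00000000e+00  0.00000000e+00  1.00000000e+00]] [[473.25798712   0.         284.4534399 ]
 [  0.         473.25798712 207.82879305]
 [  0.           0.           1.        ]]
```

View pics/top0.png

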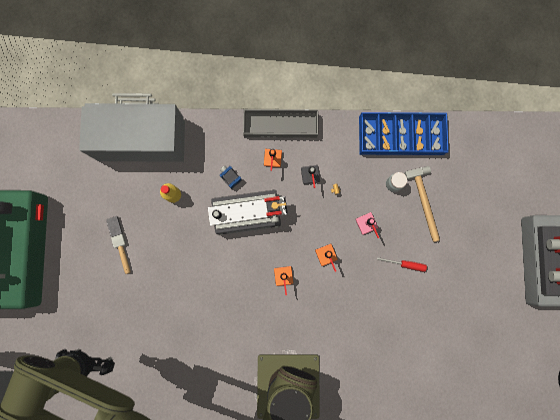

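View pics/side0.png

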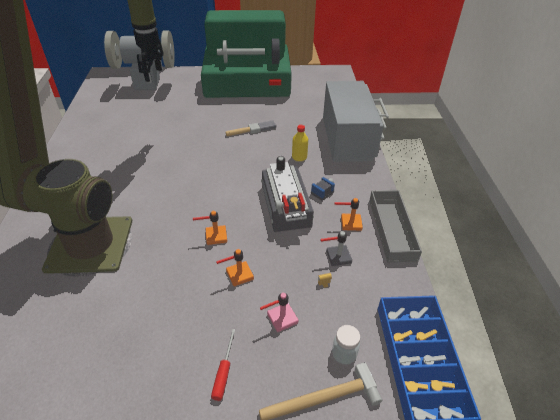

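Top view: the plate on the bed is at (248,213), its black knob at (216,214) and the red vice at (275,207). Outward is image right, roughly world -y. Gauge candidates are dark/steel (311,175), orange (273,158), orange (327,255), orange (284,276) and pink (368,224). The dark one, on the bed's +y side near the brass cylinder (337,189), fits the description. Next is a close crop to check.

```bash
python3 -c "
from h import *
crop('top0','c1',195,145,355,245,5);crop('side0','c2',250,145,370,275,4.5)"
```

```text
(no output)
```

View pics/c1.png

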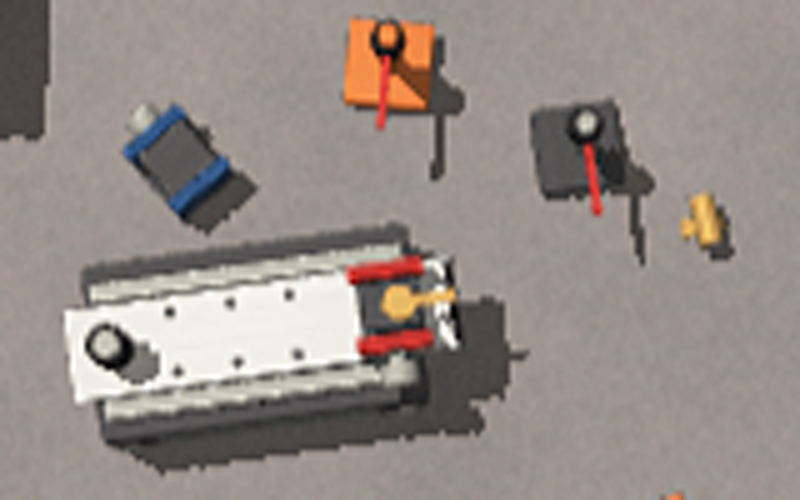

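View pics/c2.png

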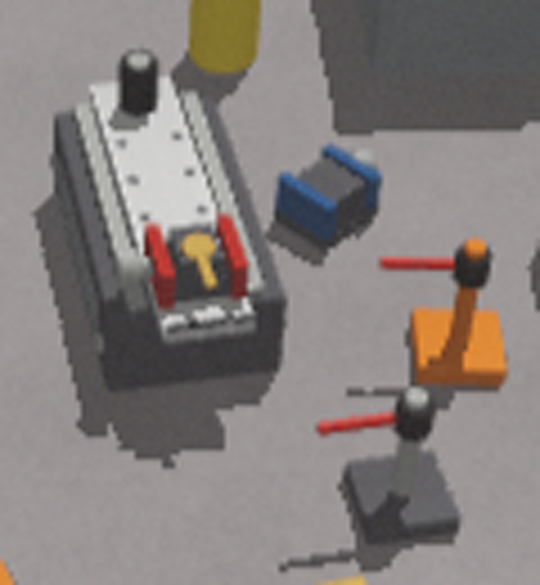

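The crop confirms the grey-footed gauge with the steel post. In top-image crop pixels, its pointer tip is at (598,213), the knob top at (107,345), and the plate's inner corners at (64,311) and (78,402).

```bash
python3 -c "
from h import *
def p(n,x,y,z): 
    r=ray('top0',(x+.5)/5-.5+195,(y+.5)/5-.5+145,z);print(n,r);return r
a=p('knob',107,345,120);t=p('tip',598,212,83);b=p('ptr base',588,145,83)
c=p('in1',64,311,80);d=p('in2',78,402,80);e=p('bed TL',85,270,70);f=p('bed TR',405,226,70)
g=p('edge',445,262,80);g2=p('edge2',457,345,80)
def q(n,x,y,z): print('side',n,ray('side0',(x+.5)/4.5-.5+250,(y+.5)/4.5-.5+145,z))
q('knob',138,60,120);q('tip',320,429,83);q('o1',163,331,80);q('o2',255,318,80);q('in1',90,88,80)
for s,w in((c,d),(e,f),(t,b),(g,g2)): v=(w-s)[:2];print(np.hypot(*v),np.degrees(np.arctan2(v[1],v[0])))
print(bot.sense()['orientation'])
"
```

```text
knob [564.2 236.  120. ]
tip [659.  -83.8  83. ]
ptr base [704.3 -77.2  83. ]
in1 [590.9 270.2  80. ]
in2 [530.5 259.6  80. ]
bed TL [619.8 258.3  70. ]
bed TR [650.8  44.8  70. ]
edge [625.2  18.   80. ]
edge2 [569.7   9.8  80. ]
side knob [564.3 236.2 120. ]
side tip [658.5 -84.7  83. ]
side o1 [569.3   5.1  80. ]
side o2 [628.7  14.9  80. ]
side in1 [531.1 256.9  80. ]
61.323078852908196 -170.04614428931103
215.73884675690653 -81.73844246627809
45.778269954204205 8.289404389025675
56.10249548816879 -171.59548083547003
[[-9.69959966e-01  2.43263974e-01 -5.51310769e-04]
 [ 2.43264577e-01  9.69958344e-01 -1.77681817e-03]
 [ 1.02512630e-04 -1.85755688e-03 -9.99998269e-01]]
```

```bash
python3 -m inch '[{"x":42,"y":-32,"twist":2.5},{"x":42,"y":-32,"twist":2.5},{"x":42,"y":-32,"twist":2.5},{"x":42,"y":-32,"twist":2.5},{"x":42,"y":-32,"twist":2.5},{"x":42,"y":-32,"twist":2.5},{"x":42,"y":-32,"twist":2.5},{"x":42,"y":-32,"twist":2.5},{"x":42,"y":-32,"twist":2.5},{"x":42,"y":-32}]' 1 40
python3 -c "
from h import *
snap('wrist','w0')
d=np.load('pics/w0.npz');T=np.linalg.inv(d['T'])
for P in((564.2,236,120),):
  q=T[:3,:3]@np.array(P)+T[:3,3];print((d['K']@q/q[2])[:2])
s=bot.sense();print(s['time_s'],s['tool_pos'],s['orientation'],s['force'])"
```

```text
[ 94.18306587 623.24947417]
0.15 [139.77000966 557.20837246 228.28890738] [[-9.69951893e-01  2.43296287e-01 -4.91237171e-04]
 [ 2.43296759e-01  9.69950718e-01 -1.51358133e-03]
 [ 1.08227129e-04 -1.58761749e-03 -9.99998734e-01]] [-0.15190059  0.32257486 -0.49671277]$[0]: bad value
```

View pics/w0.png

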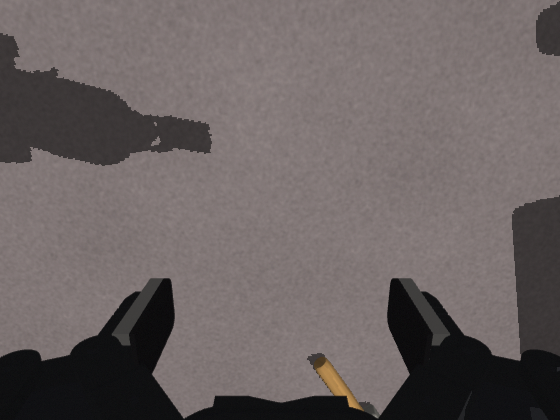

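The call was refused, so the arm has not moved; the wrist view shows only bench and the brush handle. I'll give all four keys in each row.

```bash
python3 -m inch '[{"x":42,"y":-32,"z":0,"twist":2.5},{"x":42,"y":-32,"z":0,"twist":2.5},{"x":42,"y":-32,"z":0,"twist":2.5},{"x":42,"y":-32,"z":0,"twist":2.5},{"x":42,"y":-32,"z":0,"twist":2.5},{"x":42,"y":-32,"z":0,"twist":2.5},{"x":42,"y":-32,"z":0,"twist":2.5},{"x":42,"y":-32,"z":0,"twist":2.5},{"x":42,"y":-32,"z":0,"twist":2.5},{"x":42,"y":-32,"z":0,"twist":0}]' 1 40
python3 -c "
from h import *
s=bot.sense();print(s['time_s'],s['tool_pos'],s['orientation'],s['force'])"
```

```text
time_s: 1.4
tool_pos: [561.0, 236.4, 228.7]
orientation: [[-0.989, -0.147, -0.001], [-0.147, 0.989, 0.0], [0.001, 0.0, -1.0]]
force: [0.7, -0.1, -0.5]
width: 85.2
grasp_force: 0.0
1.4 [560.99552866 236.4428379  228.6767569 ] [[-9.89207172e-01 -1.46522471e-01 -5.80380390e-04]
 [-1.46522520e-01  9.89207334e-01  4.23136493e-05]
 [ 5.67916638e-04  1.26895763e-04 -9.99999831e-01]] [ 0.67713202 -0.09779733 -0.49956436]
```

```bash
python3 -m inch '[{"x":3,"y":-1,"z":-30,"twist":0},{"x":0,"y":0,"z":-40,"twist":0},{"x":0,"y":0,"z":-30,"twist":0},{"x":0,"y":0,"z":-12,"twist":0},{"x":0,"y":0,"z":-6,"twist":0},{"x":0,"y":0,"z":0,"twist":0},{"x":0,"y":0,"z":0,"twist":0}]' 1 40
python3 -c "
from h import *
snap('wrist','w1');snap('top','top1')"
```

```text
time_s: 2.28
tool_pos: [563.8, 237.1, 112.3]
orientation: [[-0.989, -0.147, 0.002], [-0.147, 0.989, 0.001], [-0.002, 0.0, -1.0]]
force: [-0.4, -0.5, 0.2]
width: 85.4
grasp_force: 0.0
```

View pics/w1.png

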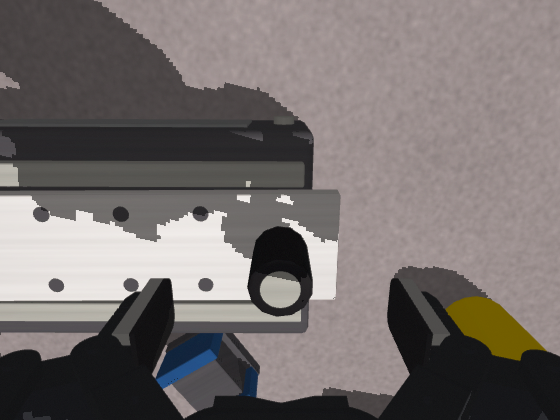

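The knob top at (280,290) is centred between the jaws (about 280) and the plate is aligned with the tool. Closing.

```bash
python3 -m inch '[{"x":0,"y":0,"z":0,"twist":0},{"x":0,"y":0,"z":0,"twist":0},{"x":0,"y":0,"z":0,"twist":0},{"x":0,"y":0,"z":0,"twist":0},{"x":0,"y":0,"z":0,"twist":0},{"x":0,"y":0,"z":0,"twist":0}]' 0 60
python3 -c "
from h import *
for z in(110,120,130): print(ray('w1',281,290,z))"
```

```text
time_s: 3.12
tool_pos: [563.0, 236.8, 111.5]
orientation: [[-0.989, -0.146, 0.0], [-0.146, 0.989, 0.0], [-0.0, 0.0, -1.0]]
force: [-1.5, -0.1, 5.7]
width: 24.1
grasp_force: 58.8
[570.2 238.8 110. ]
[564.4 238.  120. ]
[558.7 237.1 130. ]
```

```bash
python3 -m inch '[{"x":0.7,"y":-5,"z":0,"twist":0},{"x":1.5,"y":-10,"z":0,"twist":0},{"x":1.5,"y":-10,"z":0,"twist":0},{"x":1.5,"y":-10,"z":0,"twist":0},{"x":1.5,"y":-10,"z":0,"twist":0},{"x":0.7,"y":-5,"z":0,"twist":0},{"x":0,"y":0,"z":0,"twist":0},{"x":0,"y":0,"z":0,"twist":0}]'
python3 -c "
from h import *
snap('side','side2')"
```

```text
time_s: 4.12
tool_pos: [571.1, 187.4, 111.5]
orientation: [[-0.989, -0.146, 0.002], [-0.146, 0.989, 0.001], [-0.002, 0.001, -1.0]]
force: [0.5, 3.9, 5.5]
width: 24.8
grasp_force: 59.0
```

```bash
python3 -m inch '[{"x":0.7,"y":-5,"z":-0.5,"twist":0},{"x":1.2,"y":-8,"z":-0.5,"twist":0},{"x":1.2,"y":-8,"z":0,"twist":0},{"x":1.2,"y":-8,"z":0,"twist":0},{"x":0.9,"y":-6,"z":0,"twist":0},{"x":0.7,"y":-5,"z":0,"twist":0},{"x":0,"y":0,"z":0,"twist":0},{"x":0,"y":0,"z":0,"twist":0}]'
python3 -c "
from h import *
snap('side','side3');snap('top','top3')
crop('side3','c3',250,165,390,285,5.5);crop('top3','c4',225,165,345,245,6.5)"
```

```text
time_s: 5.18
tool_pos: [577.3, 148.2, 111.4]
orientation: [[-0.989, -0.146, 0.003], [-0.146, 0.989, 0.002], [-0.003, 0.002, -1.0]]
force: [-1.1, 6.3, 10.0]
width: 24.2
grasp_force: 59.5
```

View pics/c3.png

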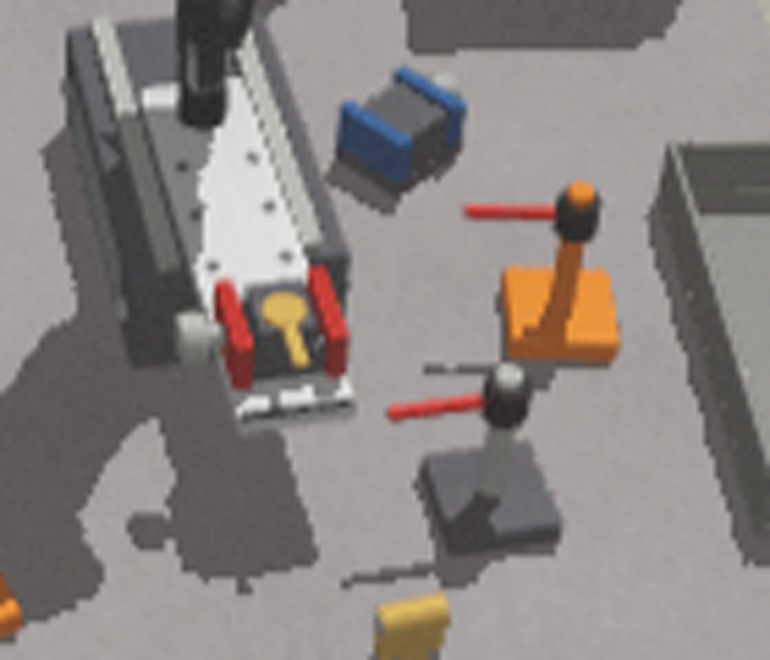

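View pics/c4.png

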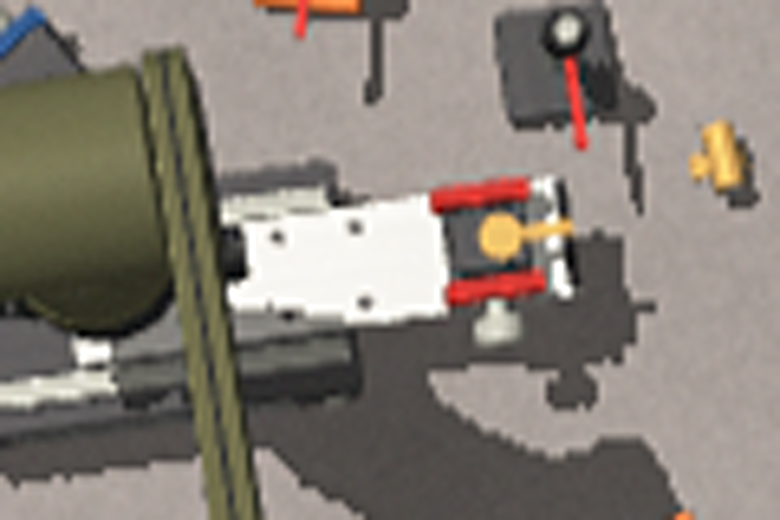

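Level and straight. In the top crop the edge runs (566,182) to (576,295) and the tip is at (583,149). In the side crop the edge runs (238,418) to (354,404) and the tip is at (390,413).

```bash
python3 -c "
from h import *
u=np.array([.146,-.989,0]);n=np.array([.989,.146,0])
def s(f,x,y,z,k,x0,y0):
    r=ray(f,(x+.5)/k-.5+x0,(y+.5)/k-.5+y0,z);print(f,r,round(r@u,1),round(r@n,1))
for x,y,z in((566,182,80),(576,295,80),(583,149,83)): s('top3',x,y,z,6.5,225,165)
for x,y,z in((238,418,80),(354,404,80),(390,413,83)): s('side3',x,y,z,5.5,250,165)
k=np.array([577.3,148.2,0]);print('knob-based edge',k@u+230,k@n)
"
```

```text
top3 [640.6 -75.5  80. ] 168.2 622.5
top3 [582.4 -80.4  80. ] 164.5 564.3
top3 [657.3 -84.   83. ] 179.0 637.8
side3 [583.3 -81.6  80. ] 165.9 565.0
side3 [641.4 -74.3  80. ] 167.1 623.5
side3 [658.  -83.7  83. ] 178.8 638.5
knob-based edge 167.716 592.5868999999999
```

```bash
python3 -m inch '[{"x":0.6,"y":-4,"z":0,"twist":0},{"x":0.6,"y":-4,"z":0,"twist":0},{"x":0.6,"y":-4,"z":0,"twist":0},{"x":0,"y":0,"z":0,"twist":0},{"x":0,"y":0,"z":0,"twist":0},{"x":0,"y":0,"z":0,"twist":0},{"x":0,"y":0,"z":0,"twist":0}]'
python3 -c "
from h import *
snap('side','side4');snap('top','top4')
f=[]
for c,(x,y) in(('side4',(285,220)),('top4',(285,180))):
    crop(c,'t',x,y,x+50,y+37,8);f.append(cv2.imread('pics/t.png'))
cv2.imwrite('pics/c5.png',np.hstack(f))"
```

```text
time_s: 6.15
tool_pos: [579.0, 136.5, 111.4]
orientation: [[-0.989, -0.146, 0.003], [-0.146, 0.989, 0.003], [-0.003, 0.002, -1.0]]
force: [-0.3, 6.7, 9.8]
width: 24.3
grasp_force: 59.6
```

View pics/c5.png

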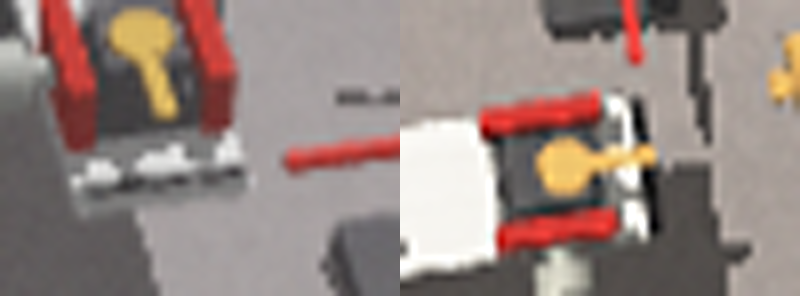

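```bash
python3 -c "
from h import *
u=np.array([.146,-.989,0])
def s(f,x,y,z,x0,y0):
    r=ray(f,(x+.5)/8-.5+x0,(y+.5)/8-.5+y0,z);print(f,r,round(r@u,1))
for x,y,z in((75,196,80),(248,181,80),(288,161,83)): s('side4',x,y,z,285,220)
for x,y,z in((642-400,98,80),(654-400,235,80),(637-400,62,83)): s('top4',x,y,z,285,180)
d=np.load('pics/top4.npz')['f']; print(d[192:210:4,310:320].sum(2)//3)
print(bot.sense()['qvel'].__abs__().max() if hasattr(bot.sense()['qvel'],'max') else bot.sense()['qvel'])
"
```

```text
side4 [585.3 -94.3  80. ] 178.7
side4 [644.2 -89.6  80. ] 182.7
side4 [658.2 -83.7  83. ] 178.9
top4 [643.3 -86.   80. ] 179.0
top4 [585.8 -90.8  80. ] 175.3
top4 [658.  -83.7  83. ] 178.8
[[176 242 230 151  83 129 166 164 166 164]
 [126 121 127 254  67  41 167 162 160 157]
 [183 164 175 207 210 121 119 113 166 110]
 [ 82 131 123 118 120  66  15  63  78  78]
 [121  95 101 194 192 255  22  38  80  77]]
0.0013500559436742546
```

The edge averages about 179.1 mm along the slide (side 180.7, top 177.1, knob-based 179.5) against 178.9 mm for the tip. The plate is held, level and still, so I'm handing in.

```bash
python3 -c "
from cell import bot
print(bot.sign_off())"
```

```text
the job is handed in; nothing more can be done
None
```

I slid the plate out until its outer edge lined up with the grey gauge's pointer, measuring 179.1 mm against 178.9 mm along the slide (individual readings within about 2 mm), and handed the job in at about 6 s still gripping the knob, plate level and still; the sign-off gave no verdict.

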